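# Close an opened phone on a ratchet display stand

### The job

The gold-edged phone lies open on the repair stand: its display hangs from the suction arm, which the ratchet at the hinge holds propped up. Close the phone: press the red pad down until the pawl snaps clear of the teeth and stays clear, push the arm all the way down by its orange handle bar so that the display lies on the phone, then press the black pad so that the pawl snaps back in and locks the arm down. Only push with the fingers: do not force the arm against the teeth, do not take the handle between them, do not lift the arm or anything else, keep off the display, and leave the dish, tweezers and screwdriver where they lie.

Things in the scene. Friction and masses are not known exactly. Their poses are not given: they have to be found in the camera images.
- stand: the stand: a black base plate 186 x 194 x 15 mm, fixed to the bench, with aluminium bearing blocks. Origin on the bench under the arm's hinge axis, half-way along the phone; its x axis points from the handle side to the back of the stand, y along the hinge axis towards the ratchet, z up. The base reaches from x -100 to +86 mm and y -82 to +112 mm. The phone lies at x -83 to -13, y -71 to +71 mm; ratchet and pawl stand at y = 90 mm, behind and beside it
- hinge_axis (a point): point on the arm's hinge axis (the stand's y axis direction), 44 mm above the bench, straight above the stand's origin
- support_arm (a joint): angle of the suction arm in rad: 0 = level, display lying on the phone (a hard stop); grows as the arm rises, to 1.12. A stiff hinge: the arm stays where it is left, and about 1 to 4 N on the handle push it down once the pawl is clear. With the pawl in, the arm sinks at most to the next tooth below (teeth at 0.28, 0.47, 0.66, 0.85 rad)
- handle (a point): centre of the handle bar: a ribbed orange bar 16 mm thick and 64 mm long, parallel to the hinge axis, 106 mm from it, at the free end of the 24 mm wide, 8 mm thick arm. Arm at 0: 44 mm above the bench
- pawl (a joint): angle of the pawl (a rocker with a pad at each end) in rad: 0 = nose fully down between the teeth (up to 0.15 while it sits on a tooth's slope), 0.36 = well clear. An over-centre spring snaps it to the nearer end from 0.19 and keeps it there; 3 to 5 N on a pad throw it over. Back to 0 only with the arm home: its nose then drops into the locking notch, which leaves the arm 0.05 rad of play
- red_pad (a point): centre of the top face of the red release pad, 25 x 25 mm, facing up, on the pawl's back end, 42 mm behind its pivot (pivot at x 42, y 90, z 93.5 mm in the stand's frame), about 112 mm above the bench (pawl in). Pressing it down lifts the nose; its whole stroke is 16 mm, half of it throws the pawl over
- black_pad (a point): centre of the top face of the black locking pad, 25 x 25 mm, facing up, on the pawl's front end above the nose, about 112 mm above the bench with the pawl in; with the pawl clear it stands 14 mm higher and 9 mm further back, tilted by 0.36 rad. Pressing it down puts the nose back in
- display: the phone's display: a black glass panel 71 x 141 x 4 mm hanging from two suction cups under the arm, 16 to 19 mm below its middle line; its origin is the point on the hinge axis, its axes those of the arm
- screw_dish: a round aluminium dish with small screws, 72 mm across, 14 mm high, loose on the bench; origin at the centre of its underside
- tweezers: steel tweezers 141 mm long lying on the bench, loose; origin at the middle of the underside
- driver_red: a precision screwdriver with a red cap, 140 mm long, lying on the bench, loose; origin at the middle of the underside

How it is judged:
On the way, in this order (a step that is already met when the one before it is completed fails the run):
1. the pawl is clear of the teeth and the arm still up (value of joint pawl above 0.28 rad and value of joint support_arm above 0.2 rad), for 0.1 s.
2. the arm is pushed fully down while the pawl stays clear (value of joint support_arm below 0.03 rad and value of joint pawl above 0.25 rad), for 0.1 s.
3. the pawl is back in and locks the arm (value of joint each of support_arm, pawl below 0.05 rad), for 0.2 s.
At the end, for the whole second after the job is handed in: the arm is fully down (joint under 0.05 rad, display on the phone) and the pawl is back in its notch (joint under 0.05 rad) (all of step 3); the robot touches nothing.
It fails at once if the arm is forced against the teeth while the pawl is in (value of joint pawl below 0.1 rad and value of joint support_arm above 0.2 rad and contact force between the fingers and stand above 30 N).
It fails at once if fingers or robot touch the display (contact force between any of the fingers, the arm and display above 1 N).
It fails at once if the arm is lifted instead of pushed down (value of joint support_arm above 1 rad).
It fails at once if the handle is taken between the fingers (distance between the grasp point and handle below 0.011 m).
It fails at once if the dish, tweezers or screwdriver are pushed away or lifted (distance of any of screw_dish, tweezers, driver_red from where it was at the start of the episode above 0.025 m).
It also fails if it takes over 48 s, if anything falls off the work surface, if the arm or the gripper's body presses on something with over 40 N, if the wrist force passes 120 N, or if a joint passes its speed limit or range.

### The arm

A 6-joint arm with a two-finger parallel gripper is mounted at the origin on a cart in front of the work surface, level with it; the furniture and walls round the work are solid. World frame = base frame: x ahead of the robot, y to its left, z up, the work surface at z = 0. Lengths are in m, angles in rad, forces in N, time in s.
With the tool pointing down it reaches from about 0.35 to 0.95 m from the base axis. Payload 17.4 kg.
Tool frame: the origin (TCP) lies at the very end of the fingers, on their centre line; the grasp point (between the pads) lies pinch_z behind it (pinch_z is the distance from the TCP to the grasp point, in m); z points along the fingers, y is the line along which they close (so a half turn about z gives the same grasp; the last joint's range is limited). The gripper opens to 93 mm and grips with 3 to 60 N. Pads are 15 mm wide; open, the fingers measure 128 mm over their backs; the gripper's body (75 mm by 188 mm) begins 65 mm behind the grasp point.
Start: joints at [-1.27, 0.116, 1.442, -0, 1.584, -0.038], TCP at [0.224, -0.637, 0.219] pointing down, gripper open.
Joint ranges: [-2.83, 2.83], [-0.83, 2.19], [0.07, 2.5], [-1.14, 4.28], [0.01, 3], [-2.97, 2.97]. Speed limits (rad/s): [1.89, 1.89, 2.22, 3.14, 3.14, 3.14].

### API

Orientations are given as [roll, pitch, yaw] about the fixed x, y, z axes, in that order (R = Rz(yaw) Ry(pitch) Rx(roll)).
In Python, from rig import * gives the robot as it stands.
- The arm moves only by the tool carry_out, never from a script. Its argument "motion" is a list of rows, each a list of 5 numbers: the closure, from -1 (fully open) to 1 (shut), so that 0 is half open, then the shift along the tool's x, y, z in m, then the turn about the tool's z in rad. A call has 1 to 5 rows; each row shifts and turns the commanded pose from where the row before left it, along the tool's axes as they then stand; what a row does not reach is not made up. A row lasts 1/10 s, in which the tool goes at most 50 mm and 8.59 degrees, less where a joint would pass 70% of its speed; a pose out of reach is approached as far as the arm can. A call is refused whole if a number of a shift passes 0.05 or a number of a turn 0.15, either way. A call with a gripper value outside its range is refused whole. The fingers move at their own pace and stop on an object; "newtons" is the grip in N (left out, the last holds). Time passes only in rows, so rows that do not move let the fingers close. It gives the time, the measured TCP pose, the force, the opening and the grip force at its end, in the units of the state.
- read_state(): the state, without advancing time (a new reading comes with each control period).
- camera(name): name is "scene" or "top" or "wrist"; returns the picture (480x640x3 uint8, red, green, blue); there is no depth.
- camera_model(name): a dict with "fovy" (degrees; the focal length in pixels is half the picture's height over the tangent of half this angle, whatever the lens; pixels are square), "cx", "cy" (the principal point, pixels), "dist_coeffs" ([k1, k2, p1, p2, k3] as OpenCV has them; the pictures are not rectified), "R" (3x3) and "t" (3): a world point X has camera coordinates R X + t; the wrist camera has in their place "T_tool_cam" (4x4, takes a point from camera to tool coordinates, whose origin is the TCP and whose axes are the flange's). Camera axes: x right, y down, z forward; pixel columns grow to the right and rows downward; lengths in m; the calibration is good to about 2 mm. A picture is of the moment at which its call begins: read the wrist's pose just before it. camera_model takes no time and is no camera call.
- hand_in(): hands the job in; it is judged then, once.
The state is a dict: "clock": time; "joint_positions": joint angles; "qvel": joint speeds; "joint_torque": joint torques, N m; "ee_pos": TCP position; "eef_rot": TCP orientation; "force": force on the tool from outside, world axes, zero at the start; "wrist_torque": the same for the moment, N m; "gripper_width": opening from 0.0 (shut) to 1.0 (fully open); "gripper_force": force on a finger pad.
Only numpy, scipy, OpenCV 4.12 (cv2) and the standard library are available. Lean on these libraries where they do the work, as an engineer would, in place of code of your own. Each camera call takes 0.05 s, during which the arm holds its last target. There are 200 camera calls.

## Working session

There is one attempt and no reset: what is moved stays moved. The work goes in short steps, Python scripts to look and compute and a tool call to move; the robot and the scene stay as the last step left them, time stands still between calls to the robot, and variables do not carry over. Pictures are saved under pics/ and viewed, at most 10 in all, crops included, and the job is handed in when it is done.

Besides the shell and the picture viewer there is one more tool, called after "Call:" as name(argument=value, ...) on one line, values as JSON. carry_out: Moves the arm, as the interface text tells. Its arguments: {"type":"object","properties":{"motion":{"type":"array"},"newtons":{"type":"number"}},"required":["motion"]}

```bash
mkdir -p pics; python3 - <<'E'
from rig import *
import cv2,numpy as np
for n in("scene","top"):
    cv2.imwrite(f"pics/{n}0.png",camera(n)[:,:,::-1])
    m=camera_model(n); print(n,{k:np.round(v,3).tolist() if not isinstance(v,str) else v for k,v in m.items()})
s=read_state();print(s)
E
```

```text
scene {'fovy': 44.097, 'cx': 310.235, 'cy': 240.384, 'dist_coeffs': [-0.109, 0.0, 0.0, 0.0, 0.0], 'R': [[-0.83, -0.557, 0.011], [-0.409, 0.596, -0.691], [0.378, -0.578, -0.723]], 't': [0.444, 0.214, 0.927]}
top {'fovy': 48.414, 'cx': 320.467, 'cy': 233.369, 'dist_coeffs': [-0.033, 0.0, 0.0, 0.0, 0.0], 'R': [[0.016, -1.0, -0.019], [-0.993, -0.014, -0.113], [0.113, 0.02, -0.993]], 't': [0.077, 0.496, 1.03]}
{'clock': 0.1, 'joint_positions': array([-1.26978730e+00,  1.16464439e-01,  1.44217477e+00,  2.64893522e-05,
        1.58401146e+00, -3.78175366e-02]), 'qvel': array([-0.00019227, -0.00068617, -0.00132063,  0.0008818 , -0.00230031,
       -0.00045396]), 'joint_torque': array([ 1.80226896e-03, -7.22892165e+01, -6.23865938e+01,  7.82354688e-02,
        2.27995275e-02, -5.21483128e-05]), 'ee_pos': array([ 0.22429261, -0.636459  ,  0.21797591]), 'eef_rot': array([-3.14053640e+00, -6.64701710e-05,  3.38826864e-01]), 'force': array([ 0.56967641,  0.66292255, -0.0229481 ]), 'wrist_torque': array([ 0.00126498,  0.03693888, -0.06318997]), 'gripper_force': 0.0, 'gripper_width': 1.000282737639204}
```

```bash
ls
```

```text
pics
```

View pics/scene0.png

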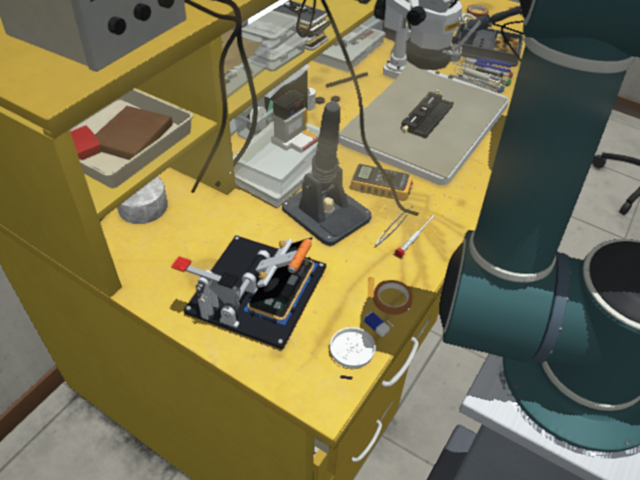

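View pics/top0.png

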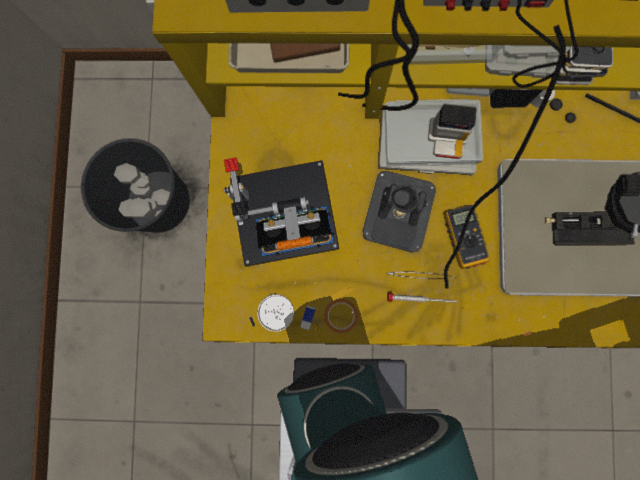

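The stand is around (285,215) in the top view and (255,290) in the scene view. The red pad is at top (232,165) / scene (181,264), the orange handle at top (293,242) / scene (302,252). Next I enlarge both.

```bash
python3 - <<'E'
import cv2,numpy as np
a=cv2.imread("pics/top0.png")[145:275,215:350]; b=cv2.imread("pics/scene0.png")[225:355,165:335]
a=cv2.resize(a,None,fx=4,fy=4,interpolation=cv2.INTER_CUBIC);cv2.imwrite("pics/topc.png",a)
b=cv2.resize(b,None,fx=4,fy=4,interpolation=cv2.INTER_CUBIC);cv2.imwrite("pics/scenec.png",b)
E
```

```text
(no output)
```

View pics/topc.png

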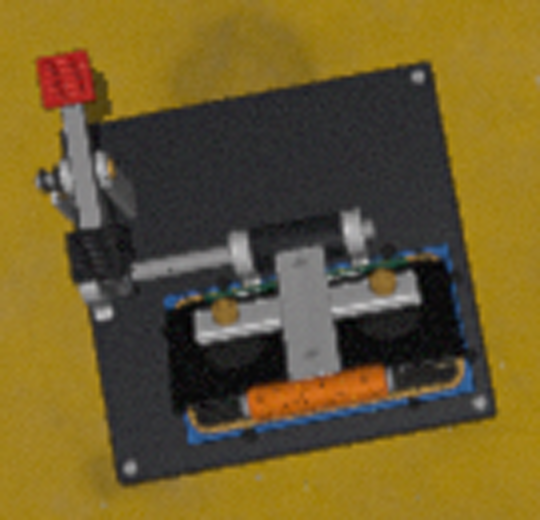

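View pics/scenec.png

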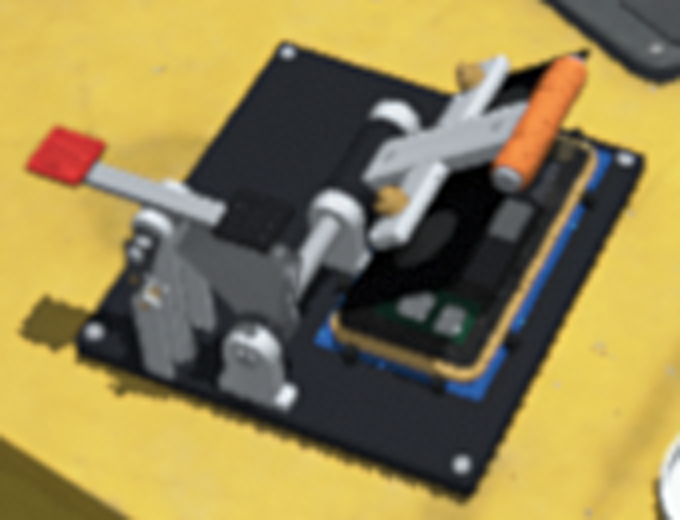

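Corner pixels (crop coordinates). Top: base corners (431,63), (494,412), (120,486); red pad (66,79), black pad (100,253), handle (317,392). Scene: corners (281,42), (645,155), (470,495), (80,350); red (67,155), black (260,218), handle (540,122).

```bash
cat > h.py <<'E'
import numpy as np,cv2
from rig import *
from scipy.optimize import least_squares
def proj(n,X):
    m=camera_model(n); f=240/np.tan(np.radians(m["fovy"])/2)
    K=np.array([[f,0,m["cx"]],[0,f,m["cy"]],[0,0,1.]])
    return cv2.projectPoints(np.atleast_2d(np.float64(X)),cv2.Rodrigues(np.float64(m["R"]))[0],np.float64(m["t"]),K,np.float64(m["dist_coeffs"]))[0][:,0]
def world(p,S):
    c,s=np.cos(p[2]),np.sin(p[2]); S=np.atleast_2d(S)
    return np.c_[p[0]+c*S[:,0]-s*S[:,1],p[1]+s*S[:,0]+c*S[:,1],S[:,2]]
def stand(p,w): # world->stand
    c,s=np.cos(p[2]),np.sin(p[2]); d=np.asarray(w)-[p[0],p[1],0]
    return np.array([c*d[0]+s*d[1],-s*d[0]+c*d[1],d[2]])
E
python3 - <<'E'
from h import *
T=lambda u:(np.array(u,float)+.5)/4-.5+[215,145]
S=lambda u:(np.array(u,float)+.5)/4-.5+[165,225]
C=np.array([[86,-82,15],[-100,-82,15],[-100,112,15],[86,112,15]])/1e3
tu=T([(431,63),(494,412),(120,486)]);su=S([(281,42),(645,155),(470,495),(80,350)])
f=lambda p:np.r_[(proj("top",world(p,C[:3]))-tu).ravel(),(proj("scene",world(p,C))-su).ravel()]
r=least_squares(f,[.6,.1,.1]);print(r.x,np.round(r.fun,1))
for n,a,b in(("red",(66,79),(67,155)),("black",(100,253),(260,218)),("handle",(317,392),(540,122))):
    g=lambda X:np.r_[proj("top",X)[0]-T(a),proj("scene",X)[0]-S(b)]
    q=least_squares(g,[.6,.1,.1]);st=stand(r.x,q.x);print(n,q.x.round(4),np.round(q.fun,1),"stand",st.round(4), np.arctan2(st[2]-.044,-st[0]))
E
```

```text
[0.54758172 0.14849741 0.20478576] [-1.1 -0.8  0.5  1.1 -1.1  0.8 -0.1 -0.5  1.3 -0.1  1.3 -0.9 -2.5 -1. ]
red [0.6131 0.2517 0.1109] [-0.  -0.1  0.1  0. ] stand [0.0851 0.0877 0.1109] 2.475808990086506
black [0.5308 0.2328 0.1094] [ 0.2  0.3 -0.3 -0.1] stand [0.0007 0.0859 0.1094] 1.5812166305330866
handle [0.4684 0.1313 0.1111] [-0.1 -0.2  0.1  0. ] stand [-0.081  -0.0007  0.1111] 0.6917063295792512
```

The fit agrees with the given geometry (red z 0.111, handle radius 0.105, angle ≈ 0.68 rad). Before moving I check the obstacles on the way: cable, microscope and shelf edge.

```bash
python3 - <<'E'
from h import *
import rig
print([k for k in dir(rig) if not k.startswith('_')], getattr(rig,'pinch_z',None))
for n,a,b in(("scopetop",(403,195),(334,102)),("cable_end",(446,286),(416,213)),("cable2",(500,175),(345,70)),("cableloop",(340,95),(195,190)),("shelfcornerL",(155,40),(0,95))):
    g=lambda X:np.r_[proj("top",X)[0]-a,proj("scene",X)[0]-b]
    q=least_squares(g,[.6,.1,.1]);print(n,q.x.round(3),np.round(q.fun,1))
print(camera_model("wrist"))
E
```

```text
['Unreachable', 'camera', 'camera_model', 'hand_in', 'pinch_z', 'read_state'] 0.0188
scopetop [ 0.525 -0.046  0.282] [ 0.5  1.  -1.2 -0.2]
cable_end [ 0.395 -0.167  0.009] [-0. -0.  0.  0.]
cable2 [ 0.577 -0.199  0.247] [-2.9 -6.   7.7  1.2]
cableloop [0.778 0.049 0.036] [ 0.1  0.2 -0.2 -0.1]
shelfcornerL [0.748 0.333 0.401] [-18.7 -24.1  27.5  11. ]
{'fovy': 68.47660458364062, 'cx': 313.543142164734, 'cy': 238.18018070705452, 'dist_coeffs': array([-0.00218257,  0.        ,  0.        ,  0.        ,  0.        ]), 'T_tool_cam': array([[ 4.12393021e-04, -9.66695020e-01, -2.55930790e-01,
         6.99105510e-02],
       [ 9.99999606e-01,  1.97448991e-04,  8.65546119e-04,
        -1.35900447e-04],
       [-7.86185847e-04, -2.55931046e-01,  9.66694720e-01,
        -1.67222648e-01],
       [ 0.00000000e+00,  0.00000000e+00,  0.00000000e+00,
         1.00000000e+00]])}
```

Call:
carry_out(motion=[[1,0,0,-0.03,0.134],[1,0.024,-0.04,-0.005,0],[1,0.024,-0.04,-0.005,0],[1,0.024,-0.04,-0.005,0],[1,0.024,-0.04,-0.005,0]], newtons=20)

```text
clock: 0.6
ee_pos: [0.2859, -0.4587, 0.2684]
eef_rot: [-3.141, 0.0, 0.204]
force: [-0.2, 0.4, 0.7]
gripper_width: 0.623
gripper_force: 0.0
```

Call:
carry_out(motion=[[1,0.024,-0.04,-0.005,0],[1,0.024,-0.04,-0.005,0],[1,0.024,-0.04,-0.005,0],[1,0.024,-0.04,-0.005,0],[1,0.024,-0.04,-0.005,0]])

```text
clock: 1.1
ee_pos: [0.3626, -0.2384, 0.2937]
eef_rot: [3.142, -0.0, 0.204]
force: [0.8, -0.6, -0.2]
gripper_width: 0.19
gripper_force: 0.0
```

Call:
carry_out(motion=[[1,0.013,-0.043,-0.002,0],[1,0.013,-0.043,-0.002,0],[1,0.013,-0.043,0,0],[1,0.013,-0.043,0,0],[1,0.013,-0.043,0,0]])

```text
clock: 1.6
ee_pos: [0.382, -0.0148, 0.2976]
eef_rot: [3.141, -0.0, 0.205]
force: [1.3, -0.2, 0.6]
gripper_width: 0.009
gripper_force: 0.0
```

Call:
carry_out(motion=[[1,0.013,-0.043,0,0],[1,0.013,-0.043,0,0],[1,0.013,-0.043,0,0],[1,0.03,-0.03,0,0],[1,0,0,0,0]])

```text
clock: 2.1
ee_pos: [0.4185, 0.1565, 0.2964]
eef_rot: [-3.141, 0.002, 0.209]
force: [-0.4, -0.3, -0.5]
gripper_width: 0.008
gripper_force: 0.0
```

```bash
python3 - <<'E'
from h import *
s=read_state();im=camera("wrist");cv2.imwrite("pics/w1.png",im[:,:,::-1])
np.savez("w1.npz",p=s["ee_pos"],r=s["eef_rot"])
E
```

```text
(no output)
```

View pics/w1.png

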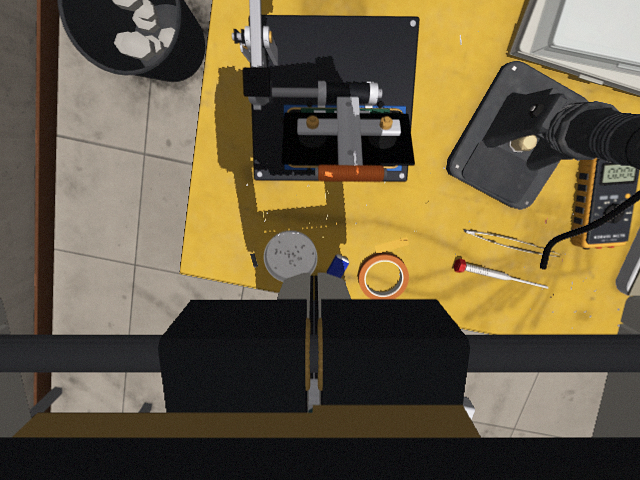

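The wrist view shows the base corners at (252,181), (406,181), (420,17), the handle ends at about (318,172) and (384,173), and the black pad top at about (257,81). I check these against the fit.

```bash
cat >> h.py <<'E'
from scipy.spatial.transform import Rotation as Ro
def wproj(X,pos,rot):
    m=camera_model("wrist");f=240/np.tan(np.radians(m["fovy"])/2)
    W=np.eye(4);W[:3,:3]=Ro.from_euler("xyz",rot).as_matrix();W[:3,3]=pos
    M=np.linalg.inv(W@m["T_tool_cam"])
    K=np.array([[f,0,m["cx"]],[0,f,m["cy"]],[0,0,1.]])
    return cv2.projectPoints(np.atleast_2d(np.float64(X)),cv2.Rodrigues(M[:3,:3])[0],M[:3,3],K,m["dist_coeffs"])[0][:,0]
E
python3 - <<'E'
from h import *
d=np.load("w1.npz");P=[.5476,.1485,.2048]
C=np.array([[86,-82,15],[-100,-82,15],[-100,112,15]])/1e3
w=np.array([(420,17),(406,181),(252,181)])
print(wproj(world(P,C),d["p"],d["r"]).round(1))
r=least_squares(lambda p:(wproj(world(p,C),d["p"],d["r"])-w).ravel(),P);print(r.x,r.fun.round(1))
for p in(P,r.x):
  for a in(.66,.69):
    h=lambda y:[-.106*np.cos(a),y,.044+.106*np.sin(a)]
    print(wproj(world(p,[h(.032),h(0),h(-.032),[0,.09,.112]]),d["p"],d["r"]).round(0).tolist())
  print(p,world(p,[[.084,.09,.112],[0,.09,.112],[.009,.09,.126],h(0)]).round(4))
E
```

```text
[[417.1  15.7]
 [405.4 181.8]
 [251.7 181.1]]
[0.54799369 0.14658172 0.19599704] [-0.6 -0.6  0.2  1.4  0.5 -0.7]
[[316.0, 175.0], [348.0, 175.0], [380.0, 175.0], [253.0, 83.0]]
[[316.0, 173.0], [348.0, 173.0], [381.0, 173.0], [253.0, 83.0]]
[0.5476, 0.1485, 0.2048] [[0.6115 0.2537 0.112 ]
 [0.5293 0.2366 0.112 ]
 [0.5381 0.2384 0.126 ]
 [0.4676 0.1319 0.1115]]
[[317.0, 174.0], [349.0, 175.0], [381.0, 175.0], [255.0, 82.0]]
[[317.0, 172.0], [349.0, 173.0], [382.0, 173.0], [255.0, 82.0]]
[0.54799369 0.14658172 0.19599704] [[0.6129 0.2512 0.112 ]
 [0.5305 0.2349 0.112 ]
 [0.5393 0.2366 0.126 ]
 [0.4678 0.1307 0.1115]]
```

```bash
python3 - <<'E'
from h import *
for n,a,b in(("panelbase",(224,116),(120,291)),("panelbase2",(210,116),(105,296)),("panel top",(157,38),(0,115)),("shelf tray corner",(229,68),(118,182))):
    g=lambda X:np.r_[proj("top",X)[0]-a,proj("scene",X)[0]-b]
    q=least_squares(g,[.6,.1,.1]);print(n,q.x.round(3),np.round(q.fun,1))
for X in([.72,.29,0],[.72,.29,.2],[.72,.29,.4],[.75,.29,.4]): print(X,proj("top",X),proj("scene",X))
E
```

```text
panelbase [ 0.747  0.294 -0.01 ] [ 0.  0. -0. -0.]
panelbase2 [0.746 0.323 0.005] [-1.1 -1.7  1.7  0.5]
panel top [0.764 0.339 0.37 ] [-16.4 -21.2  23.9   9.4]
shelf tray corner [0.752 0.238 0.206] [ 2.7  4.  -4.3 -1.3]
[0.72, 0.29, 0] [[224.53878834 127.04904931]] [[131.19348093 292.71904604]]
[0.72, 0.29, 0.2] [[201.82182256  91.14654135]] [[104.00881405 210.10654887]]
[0.72, 0.29, 0.4] [[166.83721718  35.8175107 ]] [[68.49039031 97.28439605]]
[0.75, 0.29, 0.4] [[168.06484149  15.11367046]] [[53.90476741 90.54314029]]
```

Call:
carry_out(motion=[[1,0.041,-0.011,0.015,0],[1,0.041,-0.011,0.02,0],[1,0.041,-0.011,0.02,0],[1,0.041,-0.011,0.02,0],[1,0.041,-0.01,0.02,0]])

```text
clock: 2.65
ee_pos: [0.6089, 0.2473, 0.2019]
eef_rot: [3.141, -0.0, 0.204]
force: [-0.3, -0.5, 0.5]
gripper_width: 0.006
gripper_force: 0.0
```

Call:
carry_out(motion=[[1,0,0,0.02,0],[1,0,0,0.02,0],[1,0,0,0.015,0],[1,0,0,0,0],[1,0,0,0,0]])

```text
clock: 3.15
ee_pos: [0.6076, 0.2473, 0.1486]
eef_rot: [-3.141, -0.001, 0.204]
force: [-0.4, 0.6, 0.6]
gripper_width: 0.006
gripper_force: 0.0
```

Call:
carry_out(motion=[[1,0.004,-0.004,0.015,0],[1,0,0,0.013,0],[1,0,0,0.004,0],[1,0,0,0.003,0],[1,0,0,0,0]])

```text
clock: 3.65
ee_pos: [0.6105, 0.2525, 0.1125]
eef_rot: [3.142, 0.0, 0.205]
force: [0.3, -0.1, -0.6]
gripper_width: 0.008
gripper_force: 0.0
```

Call:
carry_out(motion=[[1,0,0,0.002,0],[1,0,0,0.002,0],[1,0,0,0.002,0],[1,0,0,0.002,0],[1,0,0,0,0]])

```text
clock: 4.15
ee_pos: [0.6102, 0.2524, 0.104]
eef_rot: [3.141, 0.001, 0.205]
force: [-0.2, -0.3, -0.5]
gripper_width: 0.003
gripper_force: 0.0
```

```bash
python3 - <<'E'
from h import *
b=camera("scene")[225:325,165:295,::-1]; w=camera("wrist")[60:460,120:520,::-1]
o=np.hstack([cv2.resize(b,(494,380),interpolation=2),cv2.resize(w,(300,380))]) 
cv2.imwrite("pics/c2.png",np.ascontiguousarray(o))
E
```

```text
(no output)
```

View pics/c2.png

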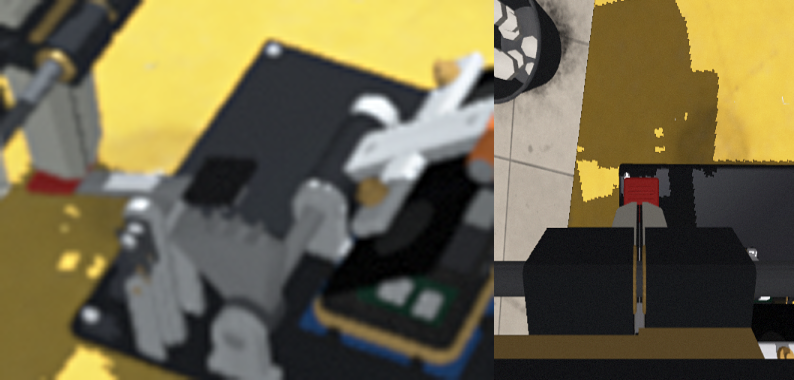

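The pawl is over: the black pad in the scene view has risen and moved back by about (6.6,7) px, and the red pad has sunk. I press slightly further to make sure, then lift.

Call:
carry_out(motion=[[1,0,0,0.003,0],[1,0,0,0.003,0],[1,0,0,0.001,0],[1,0,0,0,0],[1,0,0,-0.02,0]])

```text
clock: 4.75
ee_pos: [0.6097, 0.2522, 0.1159]
eef_rot: [3.141, 0.003, 0.205]
force: [-0.3, 0.0, -0.1]
gripper_width: 0.007
gripper_force: 0.0
```

Call:
carry_out(motion=[[1,0,0,-0.03,0],[1,0,0,-0.03,0],[1,0,0,0,0]])

```text
clock: 5.05
ee_pos: [0.6118, 0.253, 0.1822]
eef_rot: [-3.141, -0.006, 0.205]
force: [0.8, 0.5, -0.2]
gripper_width: 0.006
gripper_force: 0.0
```

```bash
python3 - <<'E'
from h import *
b=camera("scene")[225:325,165:335,::-1]
cv2.imwrite("pics/c3.png",cv2.resize(b,None,fx=4,fy=4,interpolation=2))
P=[.548,.1472,.199]
a=lambda X:((proj("scene",world(P,X))-[165,225]+.5)*4-.5).round(0).tolist()
print("in",a([[0,.09,.112],[.084,.09,.112]]),"clear",a([[.009,.09,.126],[.084,.09,.096]]))
print("handle .66/.69/.75",[a([[-.106*np.cos(t),0,.044+.106*np.sin(t)]]) for t in(.47,.66,.69,.75)])
E
```

```text
in [[255.0, 218.0], [67.0, 154.0]] clear [[231.0, 188.0], [73.0, 181.0]]
handle .66/.69/.75 [[[571.0, 163.0]], [[547.0, 127.0]], [[542.0, 122.0]], [[532.0, 111.0]]]
```

View pics/c3.png

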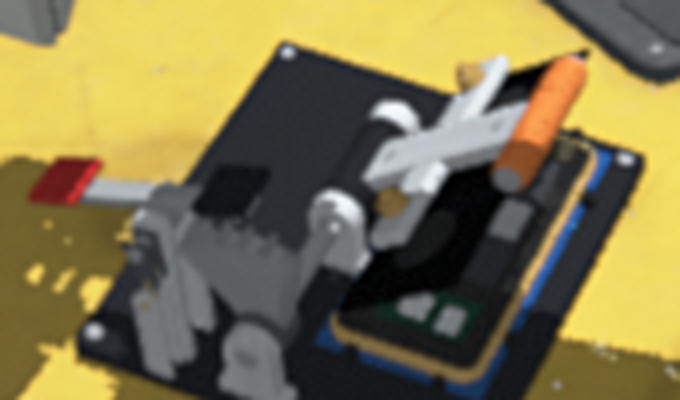

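Confirmed: pawl clear (black pad (232,190), red (66,180), as predicted for clear), arm still at about 0.69 rad. Now over to the handle.

Call:
carry_out(motion=[[1,-0.042,0.022,0,0],[1,-0.042,0.023,0,0],[1,-0.042,0.023,0,0],[1,-0.042,0.023,0.01,0],[1,0,0,0.02,0]])

```text
clock: 5.6
ee_pos: [0.4622, 0.1271, 0.1482]
eef_rot: [3.141, -0.003, 0.203]
force: [0.6, 0.1, -0.5]
gripper_width: 0.003
gripper_force: 0.0
```

Call:
carry_out(motion=[[1,0,0,0.016,0],[1,0,0,0,0],[1,0,0,0,0]])

```text
clock: 5.9
ee_pos: [0.4648, 0.1296, 0.1311]
eef_rot: [-3.142, 0.002, 0.205]
force: [0.5, -0.5, 0.2]
gripper_width: 0.005
gripper_force: 0.0
```

```bash
python3 - <<'E'
from h import *
P=[.548,.1472,.199]
p=read_state()["ee_pos"];print(p,"stand",stand(P,p).round(4),"handle",-.106*np.cos(.69))
for t in np.arange(.7,-.01,-.1): print(round(t,1),(-.106*np.cos(t)).round(4),(.052+.106*np.sin(t)).round(4))
E
```

```text
[0.46477386 0.12957143 0.13106723] stand [-0.0851 -0.0008  0.1311] handle -0.0817520775896933
0.7 -0.0811 0.1203
0.6 -0.0875 0.1119
0.5 -0.093 0.1028
0.4 -0.0976 0.0933
0.3 -0.1013 0.0833
0.2 -0.1039 0.0731
0.1 -0.1055 0.0626
0.0 -0.106 0.052
```

Call:
carry_out(motion=[[1,0,0,0.008,0],[1,-0.002,0,0.006,0],[1,-0.003,0,0.005,0],[1,-0.003,0,0.005,0],[1,0,0,0,0]])

```text
clock: 6.4
ee_pos: [0.4563, 0.1276, 0.1069]
eef_rot: [-3.142, 0.001, 0.205]
force: [0.4, -0.3, 0.1]
gripper_width: 0.002
gripper_force: 0.0
```

Call:
carry_out(motion=[[1,-0.002,0,0.005,0],[1,-0.002,0,0.005,0],[1,-0.002,0,0.005,0],[1,-0.002,0,0.005,0]])

```text
clock: 6.8
ee_pos: [0.4487, 0.1259, 0.0871]
eef_rot: [-3.142, 0.0, 0.205]
force: [-2.2, -0.4, 2.5]
gripper_width: 0.005
gripper_force: 1.5
```

```bash
python3 - <<'E'
from h import *
b=camera("scene")[225:325,165:335,::-1]
cv2.imwrite("pics/c4.png",cv2.resize(b,None,fx=4,fy=4,interpolation=2))
P=[.548,.1472,.199];print(stand(P,read_state()["ee_pos"]))
E
```

```text
[-0.10197446 -0.0012108   0.08628692]
```

View pics/c4.png

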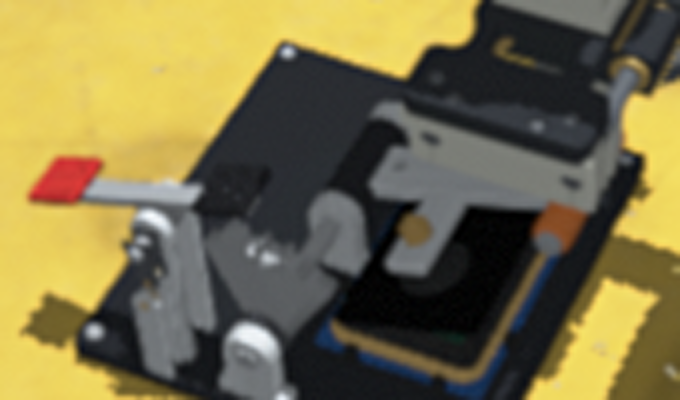

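The arm is moving down under the fingers and the pawl is still clear (black pad at (232,190)). I continue to the stop.

Call:
carry_out(motion=[[1,-0.002,0,0.006,0],[1,-0.001,0,0.006,0],[1,-0.001,0,0.006,0],[1,0,0,0.006,0],[1,0,0,0.005,0]])

```text
clock: 7.35
ee_pos: [0.445, 0.1251, 0.058]
eef_rot: [3.142, 0.0, 0.205]
force: [-1.4, -0.9, 2.6]
gripper_width: 0.003
gripper_force: 0.9
```

Call:
carry_out(motion=[[1,0,0,0.003,0],[1,0,0,0.002,0],[1,0,0,0,0]])

```text
clock: 7.65
ee_pos: [0.445, 0.1251, 0.0534]
eef_rot: [3.142, 0.0, 0.205]
force: [0.1, 0.4, -0.3]
gripper_width: 0.004
gripper_force: 0.0
```

Call:
carry_out(motion=[[1,0,0,0.001,0],[1,0,0,0.001,0],[1,0,0,0.001,0],[1,0,0,0.001,0]])

```text
clock: 8.05
ee_pos: [0.4455, 0.1253, 0.0515]
eef_rot: [3.142, -0.001, 0.205]
force: [-13.0, -3.1, 31.1]
gripper_width: 0.005
gripper_force: 15.4
```

The hard stop is reached (31 N at z 0.0515, expected 0.052). I hold briefly, then lift away.

Call:
carry_out(motion=[[1,0,0,0,0],[1,0,0,0,0],[1,0,0,-0.01,0],[1,0,0,-0.04,0],[1,0,0,-0.04,0]])

```text
clock: 8.55
ee_pos: [0.4445, 0.125, 0.1404]
eef_rot: [3.142, 0.001, 0.205]
force: [0.5, 0.6, 1.1]
gripper_width: 0.004
gripper_force: 0.0
```

Call:
carry_out(motion=[[1,0,0,-0.04,0],[1,0,0,0,0]])

```text
clock: 8.75
ee_pos: [0.4467, 0.1256, 0.1854]
eef_rot: [-3.141, -0.008, 0.205]
force: [1.0, 0.6, -0.5]
gripper_width: 0.004
gripper_force: 0.0
```

```bash
python3 - <<'E'
from h import *
P=[.548,.1472,.199]
p=read_state()["ee_pos"];print(p,stand(P,p));d=stand(P,p)-[.007,.09,.127]
a=read_state()["eef_rot"][2]-P[2];print(d,"dx,dy",np.cos(a)*d[0]*-1-np.sin(a)*d[1]*1, np.cos(a)*d[1])
b=camera("scene")[225:325,165:335,::-1]
cv2.imwrite("pics/c5.png",cv2.resize(b,None,fx=4,fy=4,interpolation=2))
E
```

```text
[0.44673306 0.12555241 0.18541469] [-0.10354791 -0.00120099  0.18541469]
[-0.11054791 -0.09120099  0.05841469] dx,dy 0.11107832006936669 -0.09119943966784305
```

View pics/c5.png

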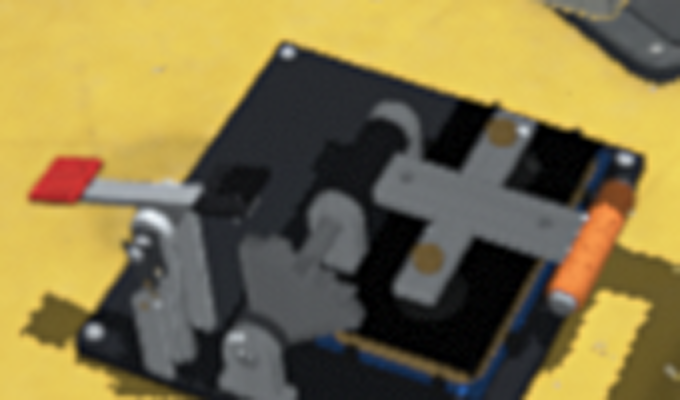

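The arm is down (bar at (595,245)), and the pawl is still clear. Now the black pad.

Call:
carry_out(motion=[[1,0.037,-0.03,0,0],[1,0.037,-0.03,0,0],[1,0.037,-0.031,0.01,0],[1,0,0,0.02,0],[1,0,0,0.015,0]])

```text
clock: 9.3
ee_pos: [0.5347, 0.2373, 0.1314]
eef_rot: [3.141, 0.004, 0.206]
force: [-0.3, -0.1, -0.3]
gripper_width: 0.008
gripper_force: 0.0
```

Call:
carry_out(motion=[[1,0,0,0,0],[1,0,0,0,0]])

```text
clock: 9.5
ee_pos: [0.5348, 0.2362, 0.1348]
eef_rot: [3.142, 0.0, 0.204]
force: [-0.1, -0.5, 0.7]
gripper_width: 0.002
gripper_force: 0.0
```

```bash
python3 - <<'E'
from h import *
P=[.548,.1472,.199]
p=read_state()["ee_pos"];print(p,stand(P,p))
E
```

```text
[0.53483166 0.23621545 0.13483117] [0.00468893 0.08986194 0.13483117]
```

Call:
carry_out(motion=[[1,0,0,0.004,0],[1,0,0,0.004,0],[1,0,0,0.004,0],[1,-0.001,0,0.004,0],[1,-0.001,0,0.002,0]])

```text
clock: 10.0
ee_pos: [0.533, 0.2363, 0.1161]
eef_rot: [3.142, 0.0, 0.205]
force: [0.5, -0.0, -0.3]
gripper_width: 0.004
gripper_force: 0.0
```

Call:
carry_out(motion=[[1,-0.001,0,0.002,0],[1,0,0,0.001,0],[1,0,0,0.001,0],[1,0,0,0.001,0]])

```text
clock: 10.4
ee_pos: [0.5324, 0.2363, 0.1122]
eef_rot: [-3.141, -0.0, 0.205]
force: [-5.7, -1.8, 12.0]
gripper_width: 0.004
gripper_force: 6.1
```

The pad meets a firm stop at z 0.112, its pawl-in height. I hold, lift away and look.

Call:
carry_out(motion=[[1,0,0,0,0],[1,0,0,-0.01,0],[1,0,0,-0.04,0],[1,-0.02,0.03,-0.03,0],[1,-0.03,0.03,-0.02,0]])

```text
clock: 10.9
ee_pos: [0.4958, 0.1671, 0.2143]
eef_rot: [-3.142, -0.002, 0.206]
force: [-0.7, -0.5, 0.6]
gripper_width: 0.001
gripper_force: 0.0
```

Call:
carry_out(motion=[[1,-0.04,0.02,-0.01,0],[1,0,0,0,0],[1,0,0,0,0]])

```text
clock: 11.2
ee_pos: [0.4604, 0.1393, 0.2229]
eef_rot: [-3.141, -0.003, 0.204]
force: [1.2, -0.6, -0.4]
gripper_width: 0.007
gripper_force: 0.0
```

```bash
python3 - <<'E'
from h import *
b=camera("scene")[225:325,165:335,::-1]
cv2.imwrite("pics/c6.png",cv2.resize(b,None,fx=4,fy=4,interpolation=2))
E
```

```text
(no output)
```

View pics/c6.png

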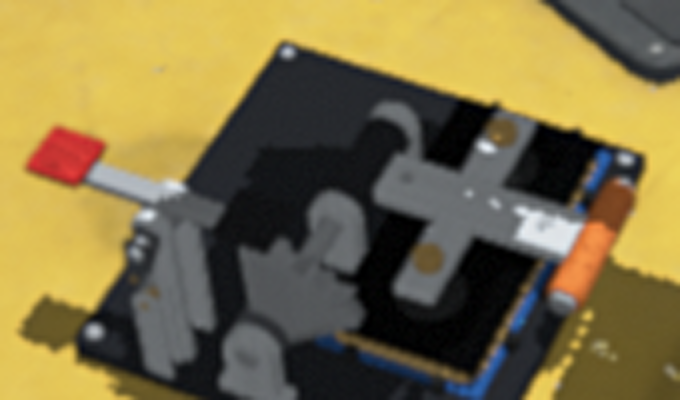

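The red pad is back at (67,155), its pawl-in position. The arm is down and the fingers are clear of everything.

```bash
python3 -c "
from rig import *
print(hand_in())"
```

```text
the job is handed in; nothing more can be done
None
```

The phone is closed: in the last picture the arm lies fully down with the pawl back in its locked position and the gripper clear, and I handed the job in at about 11 s of the 48 s (no verdict came back).

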